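# Unsnap the spice box and stock the turntable

### The job

Squeeze the two orange side tabs of the spice box together to unsnap its white cover, lift the cover off and lay it flat and right way up in the middle of the green plate, and let go. Then take the red spice jar out of the box and stand it gently, upright, on the one empty dark grey disc of the turntable. Do not knock over any jar.

Things in the scene. Friction and masses are not known exactly. Their poses are not given: they have to be found in the camera images.
- box: (All sizes in mm.) Blue plastic open-topped box fixed to the slab, 180 long (its x) x 66 wide (its y) x 82 high, walls and floor 3 thick, origin at the centre of its underside. Inside the rim of each long wall, at mid-length, a 36 long, 6 high catch ledge juts 4.5 inwards from the wall's inner face. It does not move.
- cover: White snap-fit cover, plate 186 x 70 x 6 (long along x), loose, 200 g, starts snapped on the box at the same yaw. Origin: centre of the plate's underside, which rests on the box rim. Ribs hang 14 below it; on a flat surface it stands level on them. Barbs of its two orange side tabs (+y, -y) hook 4 under the box's ledges: it lifts straight off only with both tabs held pressed over 4.
- tab_left_pad (a point): Centre of the outer face of the upright orange finger pad at the cover's +y side: pad 30 wide (along x), from 6 to 42 above the cover's underside, outer face 31 from the cover's middle, 62 over both pads at rest. This point is 26 above the cover's underside. The pads can be gripped from above, closing along the cover's y; held pressed they carry the cover.
- tab_right_pad (a point): The same for the other pad, at the cover's -y side.
- tab_left (a joint): Inward travel of the +y tab in m: 0 at rest, hook free above 0.004, stop at 0.009. A spring pushes it back: about 2 N at rest, 5 N at 0.004, 8.5 N at the stop.
- tab_right (a joint): The same for the -y tab.
- plate: Green ceramic dinner plate, 260 diameter, rim 20 high, 600 g, loose. Flat inner floor, 160 diameter, 5 above the slab. Origin at the centre of its underside.
- spice_jar: Round jar, red with a brass screw cap, 42 diameter (cap 38 diameter and 14 high), 60 high in all, about 140 g; stands upright under the cover near the middle of the box floor. Origin at the centre of its underside, 3 above the slab at the start.
- turntable: Foot of the spice turntable, fixed to the slab; origin on the turning axis at slab height. On it turns, with light friction, a white platter 250 in diameter, top 24 above the slab, with a central white post 22 in diameter and 45 high, and four dark grey discs 70 in diameter whose centres lie 80 from the axis, a quarter turn apart.
- free_place (a point): Centre of the one dark grey disc without a jar, on the platter's top face, 24 above the slab; it turns with the platter.
- empty_jar0: Empty clear glass jar with a steel cap, 46 diameter, 75 high, 120 g, loose on one of the other three dark grey discs of the turntable. Origin at the centre of its underside.
- empty_jar1: Empty clear glass jar with a steel cap, 46 diameter, 75 high, 120 g, loose on one of the other three dark grey discs of the turntable. Origin at the centre of its underside.
- empty_jar2: Empty clear glass jar with a steel cap, 46 diameter, 75 high, 120 g, loose on one of the other three dark grey discs of the turntable. Origin at the centre of its underside.

How it is judged (in metres and radians):
On the way, in this order (a step that is already met when the one before it is completed fails the run):
1. both tabs are pressed in while the cover is still on the box (value of joint each of tab_left, tab_right above 0.003 m and z of cover in the frame of box below 0.088 m and horizontal distance between cover and box below 0.01 m), for 0.1 s.
2. the cover lies flat on the plate, let go, with the jar still in the box (horizontal distance between cover and plate below 0.04 m and angle between cover's own z axis and vertical below 0.12 rad and z of cover in the frame of plate below 0.03 m and contact force between cover and the fingers below 0.1 N and horizontal distance between spice_jar and box below 0.08 m and height (world z) of spice_jar below 0.03 m), for 0.3 s.
At the end, for the whole second after the job is handed in: Cover right way up on the plate, let go: within 40 mm of its centre, tilt under 0.12 rad, origin under 30 mm above the plate's underside. Red jar at rest on the empty disc: within 20 mm of its centre, tilt under 0.1 rad, height within 6 mm. Empty jars upright (0.15 rad) on the platter (horizontal distance between cover and plate below 0.04 m and angle between cover's own z axis and vertical below 0.12 rad and z of cover in the frame of plate below 0.03 m and contact force between cover and the fingers below 0.1 N and horizontal distance between spice_jar and free_place below 0.02 m and angle between spice_jar's own z axis and vertical below 0.1 rad and z of spice_jar in the frame of free_place between -0.006 and 0.006 m and linear speed of each of spice_jar, cover below 0.03 m/s and angle between each of empty_jar0, empty_jar1, empty_jar2's own z axis and vertical below 0.15 rad and height (world z) of empty_jar0 between 0.018 and 0.03 m and height (world z) of empty_jar1 between 0.018 and 0.03 m and height (world z) of empty_jar2 between 0.018 and 0.03 m); the robot touches nothing.
It fails at once if a jar is knocked over (tilted more than 0.7 rad) (angle between any of spice_jar, empty_jar0, empty_jar1, empty_jar2's own z axis and vertical above 0.7 rad).
It fails at once if the red jar hits the turntable faster than 0.45 m/s (a drop of about 10 mm) (horizontal distance between spice_jar and turntable below 0.13 m and z of spice_jar in the frame of free_place below 0.008 m and linear speed of spice_jar above 0.45 m/s).
It also fails if it takes over 58 s, if anything falls off the work surface, if the arm or the gripper's body presses on something with over 40 N, if the wrist force passes 120 N, or if a joint passes its speed limit or range.

### The arm

A 6-joint arm with a two-finger parallel gripper is mounted at the origin on the work surface. World frame = base frame: x ahead of the robot, y to its left, z up, the work surface at z = 0. Lengths are in m, angles in degrees, forces in N, time in s.
With the tool pointing down it reaches from about 0.3 to 0.75 m from the base axis. Payload 8.5 kg.
Tool frame: the origin (TCP) lies at the very end of the fingers, on their centre line; the grasp point (between the pads) lies 19 mm behind it; z points along the fingers, y is the line along which they close (so a half turn about z gives the same grasp; the last joint's range is limited). The gripper opens to 85 mm and grips with 20 to 120 N. Pads are 22 mm wide; open, the fingers measure 114 mm over their backs; the gripper's body (76 mm by 85 mm) begins 54 mm behind the grasp point. The pads swing forward as they close: fully open they stand 13 mm farther back than shut.
Start: joints at [62.951, 21.807, 74.336, -0, 83.858, -12.336], TCP at [0.14, 0.532, 0.231] pointing down, gripper open.
Joint ranges: [-178.18, 178.18], [-50.72, 133.34], [12.68, 142.11], [-81.47, 261.47], [9.98, 163.14], [-165.26, 165.26]. Speed limits (degrees/s): [136.94, 136.94, 180, 180, 180, 180].

### API

Orientations are given as a 3x3 rotation matrix whose columns are the frame's x, y, z axes.
In Python, from rig import env, optics, spotter gives the robot as it stands.
- The arm moves only by the shell command python3 -m crank 'ROWS' [FORCE]. ROWS is JSON, one flat list of numbers, 5 for each row, row after row: the finger opening in cm, from 0 to 8.54, then the shift along the tool's x, y, z in cm, then the turn about the tool's z in rad. A call has exactly 8 rows; each row shifts and turns the commanded pose from where the row before left it, along the tool's axes as they then stand; what a row does not reach is not made up. A row lasts 1/12 s, in which the tool goes at most 41.7 mm and 7.16 degrees, less where a joint would pass 70% of its speed; a pose out of reach is approached as far as the arm can. A call is refused whole if a number of a shift passes 4.17 or a number of a turn 0.125, either way. A call with a gripper value outside its range is refused whole. The fingers move at their own pace and stop on an object; FORCE is the grip in N (left out, the last holds). Time passes only in rows, so rows that do not move let the fingers close, or fill a call up. It gives the time, the measured TCP pose, the force, the opening and the grip force at its end, in the units of the state.
- env.observe(): the state, without advancing time (a new reading comes with each control period).
- optics.get_image(name): name is "side" or "top" or "wrist"; returns a dict with "color" (480x640x3 uint8, red, green, blue), "intrinsics" (3x3 intrinsics, pixels), "distortion" ([k1, k2, p1, p2, k3] as OpenCV has them; the pictures are not rectified), "pose" (4x4, takes a point from camera to world coordinates). Camera axes: x right, y up, looking along -z (the intrinsics and any distortion apply to the point x, -y, -z); pixel columns grow to the right and rows downward; lengths in m; the calibration is good to about 2 mm. A picture is of the moment at which its call begins. There is no depth.
- env.close_job(): hands the job in; it is judged then, once.
Trained networks look in a picture, given as the dict that the camera call returned (one of the last four; its "shot" number tells which), for a name from the list of things; names that differ only in an ending like _2 or _b are one class to them, and where a whole thing is asked for, a point or a joint stands for the part that bears it (a point fixed in the world has none). Each returns a list of dicts, best first, with "score" (0 to 1); they miss things now and then, are a little off and sometimes report something else, mostly with a low value. They report only what shows in the picture. A call takes as long as a camera call.
- spotter.look_for(picture, query): "at" ([column, row] as shares, 0 to 1, of the picture: columns of its width, rows of its height, amid what is visible of it).
The state is a dict: "time_s": time; "q": joint angles; "qvel": joint speeds; "joint_efforts": joint torques, N m; "position": TCP position; "tool_rot": TCP orientation; "ft_force": force on the tool from outside, world axes, zero at the start; "wrist_torque": the same for the moment, N m; "grip_width": finger opening in m; "gripper_force": force on a finger pad.
Only numpy, scipy, OpenCV 4.12 (cv2) and the standard library are available. Lean on these libraries where they do the work, as an engineer would, in place of code of your own. Each camera call takes 0.05 s, during which the arm holds its last target. There are 200 camera calls.

## Working session

There is one attempt and no reset: what is moved stays moved. The work goes in short steps, Python scripts to look and compute and a shell command to move; the robot and the scene stay as the last step left them, time stands still between calls to the robot, and variables do not carry over. Pictures are saved under pics/ and viewed, at most 10 in all, crops included, and the job is handed in when it is done.

```bash
ls; mkdir -p pics
cat > h.py <<'E'
import numpy as np, cv2
from rig import env, optics, spotter
def ray(p,u,v):
    n=cv2.undistortPoints(np.array([[[u,v]]],float),np.array(p["intrinsics"],float),np.array(p["distortion"],float))[0,0]
    T=np.array(p["pose"]); d=T[:3,:3]@np.array([n[0],-n[1],-1.]); return T[:3,3],d/np.linalg.norm(d)
def onz(p,u,v,z):
    o,d=ray(p,u,v); return o+d*(z-o[2])/d[2]
def proj(p,X):
    T=np.linalg.inv(np.array(p["pose"])); c=T[:3,:3]@np.array(X,float)+T[:3,3]
    return cv2.projectPoints(np.array([[c[0],-c[1],-c[2]]]),np.zeros(3),np.zeros(3),np.array(p["intrinsics"],float),np.array(p["distortion"],float))[0][0,0]
def save(p,n): cv2.imwrite("pics/%s.png"%n,p["color"][:,:,::-1])
def find(p,q,k=3): return [(r["score"],r["at"][0]*640,r["at"][1]*480) for r in spotter.look_for(p,q)[:k]]
E
python3 - <<'E'
from h import *
ps=[]
Z=dict(cover=.09,tab_left_pad=.108,tab_right_pad=.108,plate=.01,turntable=.024,free_place=.024,empty_jar0=.06,box=.05)
for c in ("top","side"):
    p=optics.get_image(c); ps.append(p["color"]); 
    print(c,np.round(p["pose"],3).tolist())
    for q,z in Z.items():
        for s,u,v in find(p,q): print(q,round(s,2),round(u),round(v),np.round(onz(p,u,v,z),3))
    save(p,c)
o=env.observe(); print(o["time_s"],o["position"],np.round(o["tool_rot"],3).tolist(),o["grip_width"])
E
```

```text
pics
top [[-0.007, 0.992, -0.125, 0.416], [-1.0, -0.006, 0.008, -0.015], [0.008, 0.126, 0.992, 1.117], [0.0, 0.0, 0.0, 1.0]]
cover 0.62 324 274 [ 0.479 -0.028  0.09 ]
tab_left_pad 0.48 310 263 [ 0.497 -0.004  0.108]
tab_right_pad 0.63 338 276 [ 0.475 -0.05   0.108]
plate 0.71 315 268 [ 0.496 -0.011  0.01 ]
plate 0.61 154 256 [0.521 0.29  0.01 ]
turntable 0.57 460 253 [ 0.521 -0.281  0.024]
free_place 0.7 460 254 [ 0.518 -0.279  0.024]
empty_jar0 0.67 430 229 [ 0.561 -0.218  0.06 ]
empty_jar0 0.59 510 268 [ 0.489 -0.361  0.06 ]
empty_jar0 0.55 488 204 [ 0.607 -0.327  0.06 ]
box 0.71 316 265 [ 0.498 -0.013  0.05 ]
side [[0.977, 0.173, -0.122, 0.363], [-0.211, 0.766, -0.607, -0.79], [-0.011, 0.619, 0.786, 1.084], [0.0, 0.0, 0.0, 1.0]]
cover 0.63 297 247 [ 0.484 -0.035  0.09 ]
tab_left_pad 0.67 303 235 [ 0.499 -0.02   0.108]
tab_right_pad 0.63 288 247 [ 0.462 -0.046  0.108]
plate 0.61 292 163 [0.536 0.304 0.01 ]
turntable 0.89 342 366 [ 0.519 -0.302  0.024]
free_place 0.63 346 366 [ 0.527 -0.303  0.024]
empty_jar0 0.94 334 390 [ 0.489 -0.363  0.06 ]
empty_jar0 0.93 389 359 [ 0.607 -0.324  0.06 ]
empty_jar0 0.81 353 316 [ 0.563 -0.212  0.06 ]
box 0.78 296 269 [ 0.474 -0.065  0.05 ]
0.9 [0.13970029 0.53195725 0.23134241] [[-0.967, 0.254, 0.0], [0.254, 0.967, 0.0], [-0.0, 0.0, -1.0]] 0.08573955631969604
```

View pics/top.png

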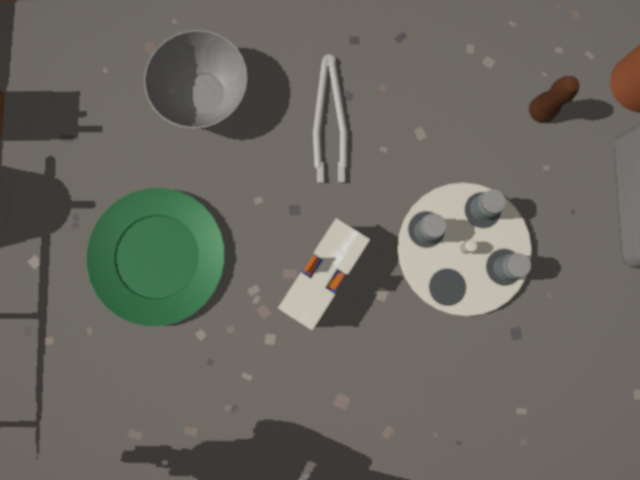

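View pics/side.png

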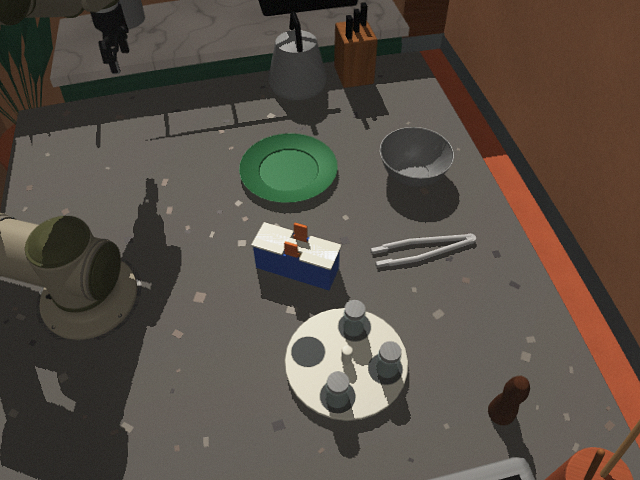

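The top view shows the cover at (324,274), with pads at (312,266) and (336,281). The plate is at (157,257), the platter at (465,249) and the empty disc at (447,287). The side view agrees with this. Next I'll refine the positions by segmentation.

```bash
cat > m.py <<'E'
from h import *
p=optics.get_image("top"); c=p["color"].astype(int); hsv=cv2.cvtColor(p["color"],cv2.COLOR_RGB2HSV)
def comp(mask,u,v,k=9):
    m=cv2.morphologyEx(mask.astype(np.uint8),cv2.MORPH_CLOSE,np.ones((k,k)))
    n,l=cv2.connectedComponents(m); lab=l[v,u]; ys,xs=np.where(l==lab); return np.c_[xs,ys].astype(float)
def w(pts,z): return np.array([onz(p,u,v,z)[:2] for u,v in pts])
def rect(pts,z):
    h=cv2.convexHull(pts.astype(np.float32))[:,0]; (cx,cy),(a,b),t=cv2.minAreaRect((w(h,z)*1000).astype(np.float32)); return (cx,cy),(a,b),t
white=(hsv[...,2]>140)&(hsv[...,1]<70)
print("cover",rect(comp(white,300,305,13),.088))
g=(hsv[...,0]>50)&(hsv[...,0]<90)&(hsv[...,1]>110)
print("plate",cv2.minEnclosingCircle((w(cv2.convexHull(comp(g,157,257).astype(np.float32))[:,0],.02)*1000).astype(np.float32)))
pt=w(cv2.convexHull(comp(white,447,310).astype(np.float32))[:,0],.024)*1000
print("platter",cv2.minEnclosingCircle(pt.astype(np.float32)),cv2.minAreaRect(pt.astype(np.float32)))
d=comp(hsv[...,2]<90,447,287,1)
print("disc",len(d),w([d.mean(0)],.024), d.min(0),d.max(0))
o=(hsv[...,0]<18)&(hsv[...,1]>150)&(hsv[...,2]>90)
for u,v in ((312,266),(336,281)):
    e=comp(o,u,v,3); print("pad",len(e),e.mean(0),w([e.mean(0)],.124))
E
python3 m.py
```

```text
cover ((481.23077392578125, -26.22942352294922), (71.56558990478516, 187.96914672851562), 56.919151306152344)
plate ((519.2442626953125, 285.1971130371094), 126.93817901611328)
platter ((529.9937744140625, -288.26959228515625), 125.26024627685547) ((527.9451904296875, -286.3734130859375), (248.6924285888672, 244.6249237060547), 41.125343322753906)
disc 918 [[ 0.45846158 -0.25454067]] [431. 270.] [464. 303.]
pad 108 [310.89814815 264.44444444] [[ 0.49349068 -0.00507195]]
pad 121 [335.75206612 281.04958678] [[ 0.46547832 -0.04634179]]
```

```bash
python3 -m crank '[8.5,0,0,0,0.107, 8.5,0,0,0,0.107, 8.5,0,0,0,0.107, 8.5,-2.81,-1.34,0,0, 8.5,-2.81,-1.34,0,0, 8.5,-2.81,-1.34,0,0, 8.5,-2.81,-1.34,0,0, 8.5,-2.81,-1.34,0,0]' 40 >/dev/null
python3 -m crank '[8.5,-2.81,-1.34,0,0, 8.5,-2.81,-1.34,0,0, 8.5,-2.81,-1.34,0,0, 8.5,-2.81,-1.34,0,0, 8.5,-2.81,-1.34,0,0, 8.5,-2.81,-1.34,0,0, 8.5,-2.81,-1.34,0,0, 8.5,-2.81,-1.34,0,0]' >/dev/null
python3 -m crank '[8.5,-2.81,-1.34,0,0, 8.5,-2.81,-1.34,0,0, 8.5,-2.81,-1.34,0,0, 8.5,-2.81,-1.34,0,0, 8.5,-2.81,-1.34,0,0, 8.5,-2.81,-1.34,0,0, 8.5,-2.81,-1.34,0,0, 8.5,-2.81,-1.34,0,0]'
python3 - <<'E'
from h import *
p=optics.get_image("wrist"); save(p,"w1"); o=env.observe(); print(o["time_s"],o["position"],np.round(o["tool_rot"],3).tolist())
for q in("tab_left_pad","tab_right_pad","cover"):
    for s,u,v in find(p,q): print(q,round(s,2),round(u),round(v),np.round(onz(p,u,v,.124 if 'tab' in q else .088),3))
E
```

```text
time_s: 2.95
position: [0.4809, -0.0276, 0.2314]
tool_rot: [[-0.837, 0.546, 0.0], [0.546, 0.837, -0.0], [-0.0, 0.0, -1.0]]
ft_force: [1.1, 0.7, 0.2]
grip_width: 0.0848
gripper_force: 0.0
3.0 [ 0.48357971 -0.03164705  0.23110196] [[-0.836, 0.549, 0.002], [0.549, 0.836, -0.002], [-0.003, -0.001, -1.0]]
tab_left_pad 0.94 355 225 [0.487 0.001 0.124]
tab_right_pad 0.66 284 226 [ 0.459 -0.043  0.124]
cover 0.74 318 205 [ 0.467 -0.018  0.088]
```

View pics/w1.png

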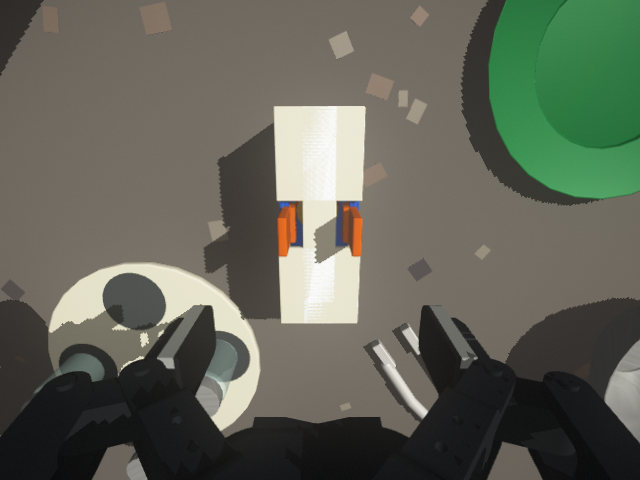

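The wrist view shows the cover with corners at about (275,107), (365,107), (357,322) and (282,322). The orange pads are at (285,230) and (355,230), and the alignment looks right.

Run:
```python
from h import *
p=optics.get_image("wrist"); o=env.observe(); print(o["time_s"],o["position"])
hsv=cv2.cvtColor(p["color"],cv2.COLOR_RGB2HSV)
m=((hsv[...,2]>150)&(hsv[...,1]<70)).astype(np.uint8); m[350:]=0; m[:,:265]=0; m[:,380:]=0
m=cv2.morphologyEx(m,cv2.MORPH_OPEN,np.ones((5,5)))
ys,xs=np.where(m>0); h=cv2.convexHull(np.c_[xs,ys].astype(np.float32))[:,0]
W=np.array([onz(p,u,v,.088)[:2] for u,v in h])*1000
print(cv2.minAreaRect(W.astype(np.float32)))
g=((hsv[...,0]<18)&(hsv[...,1]>200)&(hsv[...,2]>200)).astype(np.uint8); n,l,st,ce=cv2.connectedComponentsWithStats(g[:, :])
for i in range(1,n):
    if st[i,4]>80: print(st[i],ce[i])
R=o["tool_rot"]; print(R.T@(np.array([.481,-.0262,.094])-o["position"])*100)
```

```text
3.2 [ 0.47991852 -0.02569297  0.23121446]
((460.00634765625, -12.467514038085938), (70.17967987060547, 234.35971069335938), 56.934486389160156)
[289 210   6  34 154] [291.22727273 226.22077922]
[277 220   9  38 293] [281.55290102 238.01706485]
[353 220   8  38 257] [356.24902724 238.3229572 ]
[-0.12738918  0.01631014 13.72136513]
```

```bash
python3 -m crank '[8.5,-0.1,0,2.5,0, 8.5,0,0,2.5,0, 8.5,0,0,2.5,0, 8.5,0,0,2.5,0, 8.5,0,0,1.9,0, 8.5,0,0,1.3,0, 8.5,0,0,0.5,0, 8.5,0,0,0,0]'
python3 -m crank '[3,0,0,0,0, 3,0,0,0,0, 3,0,0,0,0, 3,0,0,0,0, 3,0,0,0,0, 3,0,0,0,0, 3,0,0,0,0, 3,0,0,0,0]' 40
```

```text
time_s: 3.87
position: [0.4804, -0.0256, 0.0939]
tool_rot: [[-0.838, 0.545, -0.002], [0.545, 0.838, 0.001], [0.002, -0.0, -1.0]]
ft_force: [-0.3, 0.3, 0.0]
grip_width: 0.0845
gripper_force: 0.0
time_s: 4.53
position: [0.4822, -0.0265, 0.0965]
tool_rot: [[-0.838, 0.546, 0.004], [0.546, 0.838, -0.001], [-0.004, 0.002, -1.0]]
ft_force: [-1.6, 2.7, 15.0]
grip_width: 0.042
gripper_force: 39.2
```

```bash
python3 -m crank '[3,0,0,-0.3,0, 3,0,0,-0.5,0, 3,0,0,-1,0, 3,0,0,-1.5,0, 3,0,0,-2,0, 3,0,0,-2,0, 3,0,0,-1.5,0, 3,0,0,-0.8,0]'
python3 - <<'E'
from h import *
p=optics.get_image("side"); cv2.imwrite("pics/s2.png",cv2.resize(p["color"][130:330,160:420,::-1],None,fx=3,fy=3)[:600,:780]); o=env.observe()
R=o["tool_rot"]; print(o["grip_width"],o["ft_force"],R.T@(np.array([.519,.285,.15])-o["position"])*100)
E
```

```text
time_s: 5.2
position: [0.4815, -0.0268, 0.1923]
tool_rot: [[-0.838, 0.546, 0.002], [0.546, 0.838, -0.001], [-0.003, 0.001, -1.0]]
ft_force: [0.6, 0.1, -1.4]
grip_width: 0.0417
gripper_force: 41.6
0.04166477299714615 [ 0.25286628 -0.96504842 -0.94835689] [13.93195448 28.15121224  4.25909347]
```

View pics/s2.png

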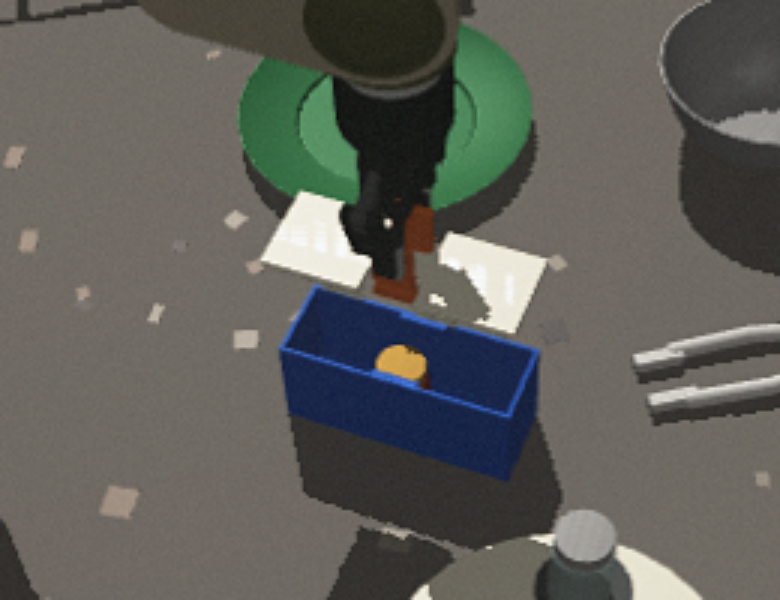

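The cover is off and level, and the jar's brass cap shows in the box at (400,362) of the crop. Carrying the cover to the plate.

```bash
python3 -m crank '[3,0.5,1,0,0, 3,1,2,0,0, 3,1,2,0,0, 3,1,2,0,0, 3,1,2,0,0, 3,1,2,0,0, 3,1,2,0,0, 3,1,2,0,0]' >/dev/null
python3 -m crank '[3,1,2,0,0, 3,1,2,0,0, 3,1,2,0,0, 3,1,2,0,0, 3,1,2,0,0, 3,1,2,1,0, 3,0.9,2.15,2,0, 3,0.5,1,2,0]'
python3 -m crank '[3,0,0,2,0, 3,0,0,2,0, 3,0,0,2,0, 3,0,0,1.5,0, 3,0,0,1,0, 3,0,0,0.7,0, 3,0,0,0.3,0, 3,0,0,0,0]'
```

```text
time_s: 6.58
position: [0.5204, 0.3102, 0.1385]
tool_rot: [[-0.839, 0.545, -0.001], [0.545, 0.839, 0.001], [0.001, 0.0, -1.0]]
ft_force: [-0.2, 0.5, -2.3]
grip_width: 0.0414
gripper_force: 41.6
time_s: 7.25
position: [0.5207, 0.3074, 0.0448]
tool_rot: [[-0.838, 0.546, -0.001], [0.546, 0.838, -0.0], [0.001, -0.001, -1.0]]
ft_force: [-0.2, 0.0, -0.6]
grip_width: 0.0415
gripper_force: 41.6
```

```bash
python3 -m crank '[3,0,0,-1,0, 3,-0.5,-1,0,0, 3,-0.6,-1,0,0, 3,0,0,1,0, 3,0,0,0.5,0, 3,0,0,0.3,0, 3,0,0,0,0, 3,0,0,0,0]'
python3 - <<'E'
from h import *
p=optics.get_image("side"); cv2.imwrite("pics/s3.png",cv2.resize(p["color"][70:270,180:440,::-1],None,fx=3,fy=3)[:600,:780])
E
```

```text
time_s: 7.92
position: [0.5192, 0.2847, 0.037]
tool_rot: [[-0.838, 0.546, -0.001], [0.546, 0.838, -0.0], [0.0, -0.0, -1.0]]
ft_force: [0.7, -0.3, -2.4]
grip_width: 0.0412
gripper_force: 41.6
```

View pics/s3.png

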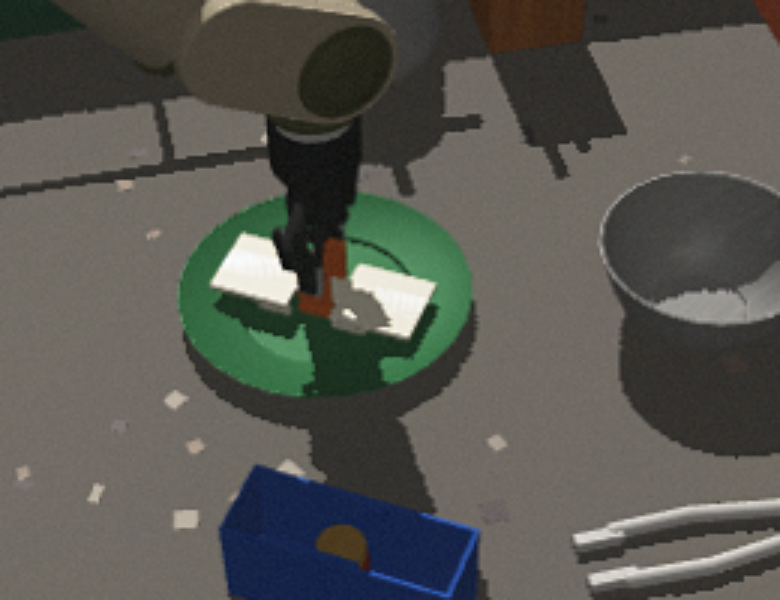

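The cover is level above the middle of the plate, about (320,285) in the crop. Lowering until it touches.

```bash
python3 -m crank '[3,0,0,0.1,0, 3,0,0,0.1,0, 3,0,0,0.1,0, 3,0,0,0.05,0, 3,0,0,0,0, 3,0,0,0,0, 3,0,0,0,0, 3,0,0,0,0]'
```

```text
time_s: 8.63
position: [0.5192, 0.2847, 0.0339]
tool_rot: [[-0.838, 0.546, 0.0], [0.546, 0.838, 0.0], [0.0, 0.0, -1.0]]
ft_force: [-0.7, 0.6, 0.5]
grip_width: 0.0414
gripper_force: 42.2
```

```bash
python3 -m crank '[3,0,0,0.05,0, 3,0,0,0.05,0, 3,0,0,0.05,0, 3,0,0,0.05,0, 3,0,0,0,0, 3,0,0,0,0, 3,0,0,0,0, 3,0,0,0,0]'
```

```text
time_s: 9.3
position: [0.5193, 0.2847, 0.0337]
tool_rot: [[-0.838, 0.546, 0.001], [0.546, 0.838, 0.0], [-0.001, 0.001, -1.0]]
ft_force: [-6.0, -0.8, 16.1]
grip_width: 0.0413
gripper_force: 46.5
```

```bash
python3 -m crank '[4.5,0,0,-0.15,0, 5.2,0,0,0,0, 6,0,0,0,0, 7,0,0,0,0, 8.5,0,0,0,0, 8.5,0,0,0,0, 8.5,0,0,0,0, 8.5,0,0,0,0]'
python3 -m crank '[8.5,0,0,0,0, 8.5,0,0,-0.5,0, 8.5,0,0,-1.5,0, 8.5,0,0,-2.5,0, 8.5,0,0,-3,0, 8.5,0,0,-3,0, 8.5,0,0,-3,0, 8.5,0,0,-3,0]'
python3 - <<'E'
from h import *
p=optics.get_image("side"); cv2.imwrite("pics/s4.png",cv2.resize(p["color"][70:270,180:440,::-1],None,fx=3,fy=3)[:600,:780])
E
```

```text
time_s: 9.97
position: [0.5194, 0.2846, 0.0333]
tool_rot: [[-0.838, 0.546, 0.0], [0.546, 0.838, 0.0], [-0.0, 0.0, -1.0]]
ft_force: [-0.6, -0.3, 0.3]
grip_width: 0.0851
gripper_force: 0.0
time_s: 10.63
position: [0.519, 0.2845, 0.2003]
tool_rot: [[-0.838, 0.546, 0.0], [0.546, 0.838, 0.0], [-0.0, 0.0, -1.0]]
ft_force: [-0.1, -0.3, -0.3]
grip_width: 0.085
gripper_force: 0.0
```

View pics/s4.png

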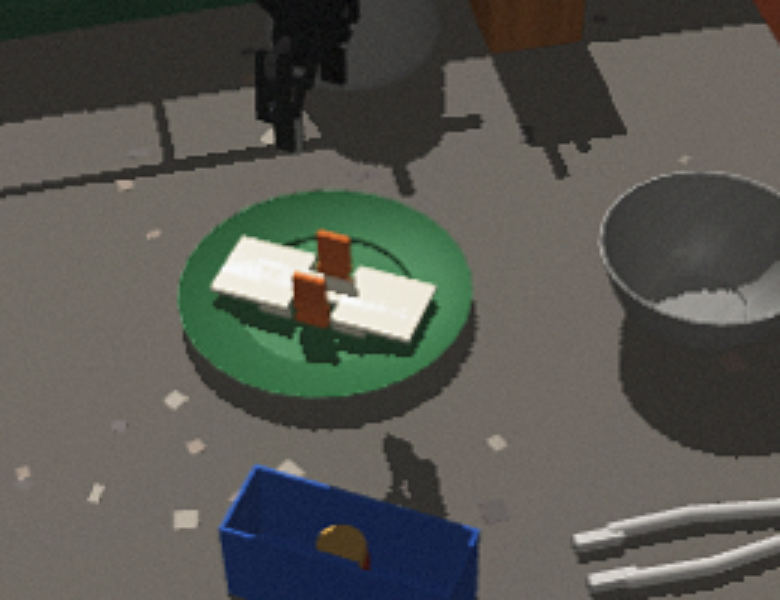

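The cover lies flat and centred on the plate. Next I'll locate the jar's cap in both views.

Run:
```python
from h import *
for c in ("top","side"):
    p=optics.get_image(c); hsv=cv2.cvtColor(p["color"],cv2.COLOR_RGB2HSV)
    for s,u,v in find(p,"spice_jar"): print(c,round(s,2),round(u),round(v),np.round(onz(p,u,v,.063),4))
    m=((hsv[...,0]>8)&(hsv[...,0]<28)&(hsv[...,1]>110)&(hsv[...,2]>80)).astype(np.uint8)
    u0,v0=[round(t) for t in proj(p,[.481,-.026,.063])]; k=np.zeros_like(m); k[v0-22:v0+22,u0-22:u0+22]=1
    n,l,st,ce=cv2.connectedComponentsWithStats(m*k)
    for i in range(1,n):
        if st[i,4]>30: print(st[i],ce[i],np.round(onz(p,*ce[i],.063),4))
    for s,u,v in find(p,"free_place"): print("free",round(s,2),round(u),round(v),np.round(onz(p,u,v,.024),4))
o=env.observe(); print(np.round(o["q"],1))
```

```text
top 0.96 324 276 [ 0.4778 -0.0271  0.063 ]
[312 268  21  21 350] [322.21428571 278.31428571] [ 0.4735 -0.0243  0.063 ]
free 0.82 461 253 [ 0.5198 -0.2829  0.024 ]
side 0.73 297 250 [ 0.4846 -0.0227  0.063 ]
free 0.91 343 362 [ 0.5235 -0.2942  0.024 ]
[ 17.3  27.5  70.7  -0.   81.9 -39.6]
```

```bash
python3 -m crank '[8.5,0,0,0,0.1208, 8.5,0,0,0,0.1208, 8.5,0,0,0,0.1208, 8.5,0,0,0,0.1208, 8.5,0,0,0,0.1208, 8.5,0,0,0,0.1208, 8.5,0,0,0,0.1208, 8.5,0,0,0,0.1208]' >/dev/null
python3 -m crank '[8.5,0,0,0,0.1208, 8.5,0,0,0,0.1208, 8.5,0,0,0,0.1208, 8.5,0,0,0,0.1208, 8.5,0,0,0,0.1208, 8.5,-1.41,0.65,0,0, 8.5,-2.83,1.31,0,0, 8.5,-2.83,1.31,0,0]' >/dev/null
python3 -m crank '[8.5,-2.83,1.31,0,0, 8.5,-2.83,1.31,0,0, 8.5,-2.83,1.31,0,0, 8.5,-2.83,1.31,0,0, 8.5,-2.83,1.31,0,0, 8.5,-2.83,1.31,0,0, 8.5,-2.83,1.31,0,0, 8.5,-1.41,0.65,0,0]'
python3 -m crank '[8.5,0,0,0,0, 8.5,0,0,0,0, 8.5,0,0,0,0, 8.5,0,0,0,0, 8.5,0,0,0,0, 8.5,0,0,0,0, 8.5,0,0,0,0, 8.5,0,0,0,0]'
python3 - <<'E'
from h import *
p=optics.get_image("wrist"); save(p,"w5"); hsv=cv2.cvtColor(p["color"],cv2.COLOR_RGB2HSV)
for s,u,v in find(p,"spice_jar"): print(round(s,2),round(u),round(v),np.round(onz(p,u,v,.063),4))
m=((hsv[...,0]>8)&(hsv[...,0]<28)&(hsv[...,1]>110)&(hsv[...,2]>80)).astype(np.uint8)
n,l,st,ce=cv2.connectedComponentsWithStats(m)
for i in range(1,n):
    if st[i,4]>200: print(st[i],ce[i],np.round(onz(p,*ce[i],.063),4))
o=env.observe();print(o["position"])
E
```

```text
time_s: 12.98
position: [0.4737, -0.0265, 0.1974]
tool_rot: [[0.547, 0.837, -0.002], [0.837, -0.547, -0.0], [-0.001, -0.002, -1.0]]
ft_force: [0.3, 0.5, 0.4]
grip_width: 0.0848
gripper_force: 0.0
time_s: 13.65
position: [0.4746, -0.0236, 0.1983]
tool_rot: [[0.545, 0.838, 0.0], [0.838, -0.545, 0.0], [0.0, 0.0, -1.0]]
ft_force: [0.3, 0.4, -0.4]
grip_width: 0.0846
gripper_force: 0.0
0.59 319 221 [ 0.4779 -0.0204  0.063 ]
0.53 507 467 [ 0.4984 -0.3534  0.063 ]
[ 296  202   46   47 1708] [318.70960187 224.78571429] [ 0.4756 -0.023   0.063 ]
[ 0.47455473 -0.02380437  0.19833329]
```

View pics/w5.png

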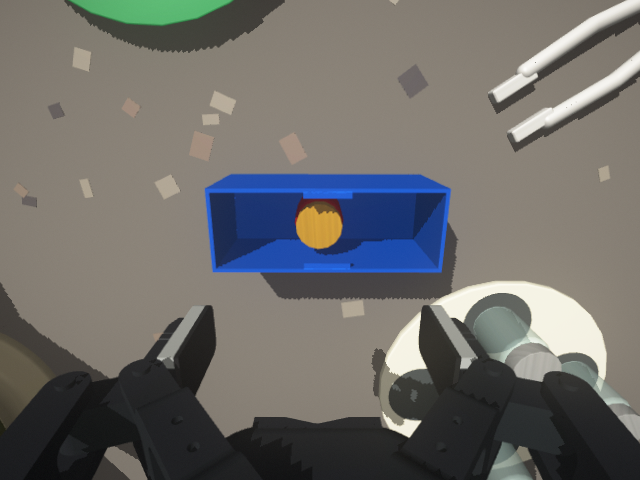

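The wrist view shows the brass cap at (319,225), in line between the fingers along the box's length. Going down to grasp it.

```bash
python3 -m crank '[8.5,0,0,2,0, 8.5,0,0,3,0, 8.5,0,0,3,0, 8.5,0,0,3,0, 8.5,0,0,2.5,0, 8.5,0,0,1.5,0, 8.5,0,0,0.5,0, 8.5,0,0,0,0]'
python3 -m crank '[8.5,0,0,0.8,0, 8.5,0,0,0.8,0, 8.5,0,0,0.4,0, 8.5,0,0,0.1,0, 5,0,0,0,0, 4.6,0,0,0,0, 3.5,0,0,0,0, 3.5,0,0,0,0]' 30
python3 -m crank '[3.5,0,0,0,0, 3.5,0,0,0,0, 3.5,0,0,0,0, 3.5,0,0,0,0, 3.5,0,0,0,0, 3.5,0,0,0,0, 3.5,0,0,0,0, 3.5,0,0,0,0]'
```

```text
time_s: 14.42
position: [0.4742, -0.0239, 0.0426]
tool_rot: [[0.546, 0.838, -0.002], [0.838, -0.546, 0.001], [-0.001, -0.002, -1.0]]
ft_force: [0.6, 0.1, 0.8]
grip_width: 0.0852
gripper_force: 0.0
time_s: 15.08
position: [0.4749, -0.024, 0.0228]
tool_rot: [[0.546, 0.838, 0.001], [0.838, -0.546, -0.0], [0.0, 0.001, -1.0]]
ft_force: [-4.2, 1.0, 10.3]
grip_width: 0.0409
gripper_force: 29.0
time_s: 15.75
position: [0.4748, -0.024, 0.0229]
tool_rot: [[0.546, 0.838, 0.001], [0.838, -0.546, -0.0], [0.0, 0.001, -1.0]]
ft_force: [0.1, -1.1, 6.4]
grip_width: 0.041
gripper_force: 30.1
```

```bash
python3 -m crank '[3.5,0,0,-0.5,0, 3.5,0,0,-1.5,0, 3.5,0,0,-2.5,0, 3.5,0,0,-3,0, 3.5,0,0,-3,0, 3.5,0,0,-3,0, 3.5,0,0,-2.5,0, 3.5,0,0,-1,0]'
python3 - <<'E'
from h import *
p=optics.get_image("top"); hsv=cv2.cvtColor(p["color"],cv2.COLOR_RGB2HSV)
m=(hsv[...,2]<90).astype(np.uint8); n,l=cv2.connectedComponents(m); ys,xs=np.where(l==l[287,447]); print(len(xs),xs.min(),xs.max(),ys.min(),ys.max(),onz(p,xs.mean(),ys.mean(),.024))
q=optics.get_image("side"); hq=cv2.cvtColor(q["color"],cv2.COLOR_RGB2HSV)
u,v=[round(t) for t in proj(q,[.458,-.254,.024])]; m=(hq[...,2]<110).astype(np.uint8); n,l=cv2.connectedComponents(m); ys,xs=np.where(l==l[v,u]); print(u,v,len(xs),xs.min(),xs.max(),ys.min(),ys.max(),onz(q,xs.mean(),ys.mean(),.024))
o=env.observe(); print(o["grip_width"],o["tool_rot"].T@(np.array([.458,-.254,.15])-o["position"])*100)
cv2.imwrite("pics/s6.png",cv2.resize(q["color"][180:420,220:440,::-1],None,fx=2.5,fy=2.5))
E
```

```text
time_s: 16.42
position: [0.4753, -0.0241, 0.1959]
tool_rot: [[0.546, 0.838, 0.005], [0.838, -0.546, -0.002], [0.001, 0.005, -1.0]]
ft_force: [0.4, -0.2, -1.5]
grip_width: 0.041
gripper_force: 30.9
1085 429 465 268 305 [ 0.45899108 -0.25395216  0.024     ]
307 351 161780 0 639 0 479 [0.56475114 0.14534337 0.024     ]
0.041111393347905305 [-20.20706262  11.10541504   4.43341464]
```

View pics/s6.png

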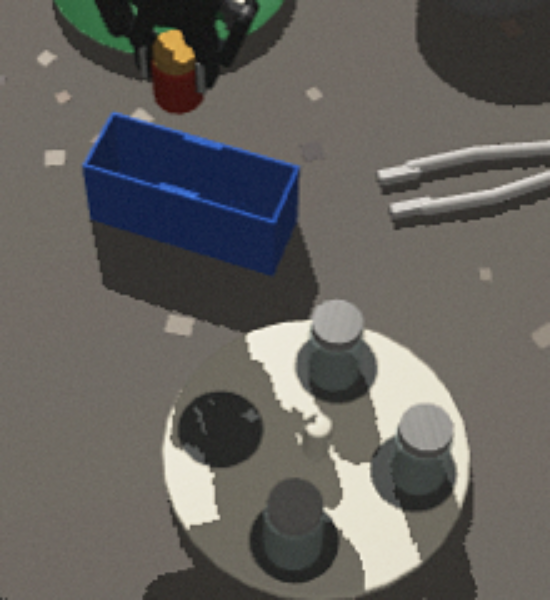

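The jar hangs upright in the grip and the empty disc is free, at (220,428) in the crop. Carrying it over.

```bash
python3 -m crank '[3.5,-1.12,0.62,0,0, 3.5,-2.24,1.23,0,0, 3.5,-2.24,1.23,0,0, 3.5,-2.24,1.23,0,0, 3.5,-2.24,1.23,0,0, 3.5,-2.24,1.23,0,0, 3.5,-2.24,1.23,0,0, 3.5,-2.24,1.23,0,0]' >/dev/null
python3 -m crank '[3.5,-2.24,1.23,0,0, 3.5,-1.12,0.62,0,0, 3.5,0,0,1.5,0, 3.5,0,0,2,0, 3.5,0,0,2,0, 3.5,0,0,1.5,0, 3.5,0,0,0.5,0, 3.5,0,0,0,0]'
python3 - <<'E'
from h import *
o=env.observe(); print(o["position"],o["tool_rot"].T@(np.array([.4585,-.254,.0439])-o["position"])*100)
E
```

```text
time_s: 17.85
position: [0.4567, -0.2525, 0.1157]
tool_rot: [[0.546, 0.838, -0.003], [0.838, -0.546, 0.003], [0.001, -0.004, -1.0]]
ft_force: [0.0, -0.0, -1.6]
grip_width: 0.0408
gripper_force: 30.8
[ 0.45670614 -0.25245058  0.11570907] [-0.03684322  0.26271724  7.17991921]
```

```bash
python3 -m crank '[3.5,0,0.2,1,0, 3.5,0,0,1.3,0, 3.5,0,0,1.3,0, 3.5,0,0,1,0, 3.5,0,0,0.8,0, 3.5,0,0,0.4,0, 3.5,0,0,0.2,0, 3.5,0,0,0,0]'
python3 - <<'E'
from h import *
o=env.observe(); print(o["position"])
q=optics.get_image("side"); cv2.imwrite("pics/s7.png",cv2.resize(q["color"][280:420,240:430,::-1],None,fx=4,fy=4))
E
```

```text
time_s: 18.52
position: [0.4592, -0.2545, 0.0574]
tool_rot: [[0.546, 0.838, 0.0], [0.838, -0.546, -0.0], [-0.0, 0.0, -1.0]]
ft_force: [0.2, 0.4, -2.1]
grip_width: 0.041
gripper_force: 30.9
[ 0.45915707 -0.25449706  0.05735016]
```

View pics/s7.png

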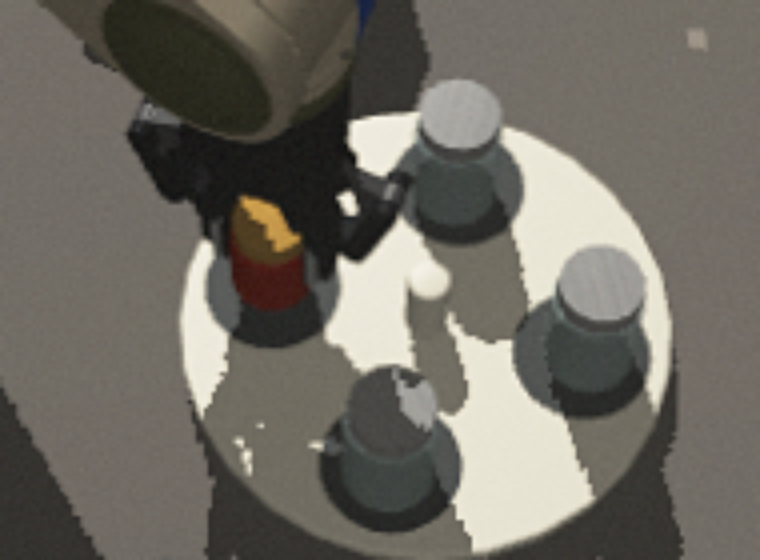

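The jar hangs just above the empty disc, at (270,290) in the crop, with clear space around it. Lowering slowly.

```bash
python3 -m crank '[3.5,0,0,0.25,0, 3.5,0,0,0.25,0, 3.5,0,0,0.25,0, 3.5,0,0,0.2,0, 3.5,0,0,0.15,0, 3.5,0,0,0.1,0, 3.5,0,0,0,0, 3.5,0,0,0,0]'
```

```text
time_s: 19.23
position: [0.459, -0.2544, 0.0453]
tool_rot: [[0.546, 0.838, -0.0], [0.838, -0.546, -0.0], [-0.0, -0.0, -1.0]]
ft_force: [-0.2, -0.6, -1.2]
grip_width: 0.0409
gripper_force: 30.9
```

```bash
python3 -m crank '[3.5,0,0,0.05,0, 3.5,0,0,0.05,0, 3.5,0,0,0.05,0, 3.5,0,0,0,0, 3.5,0,0,0,0, 3.5,0,0,0,0, 3.5,0,0,0,0, 3.5,0,0,0,0]'
```

```text
time_s: 19.9
position: [0.459, -0.2545, 0.0439]
tool_rot: [[0.546, 0.838, 0.0], [0.838, -0.546, -0.0], [-0.0, 0.0, -1.0]]
ft_force: [0.3, 0.6, 0.2]
grip_width: 0.0408
gripper_force: 31.0
```

```bash
python3 -m crank '[3.5,0,0,0.05,0, 3.5,0,0,0.03,0, 3.5,0,0,0,0, 3.5,0,0,0,0, 3.5,0,0,0,0, 3.5,0,0,0,0, 3.5,0,0,0,0, 3.5,0,0,0,0]'
```

```text
time_s: 20.57
position: [0.4591, -0.2545, 0.0438]
tool_rot: [[0.546, 0.838, 0.0], [0.838, -0.546, -0.001], [-0.0, 0.001, -1.0]]
ft_force: [-1.8, 1.0, 10.0]
grip_width: 0.0408
gripper_force: 31.8
```

Contact at 10 N. Releasing and rising.

```bash
python3 -m crank '[4.2,0,0,-0.07,0, 4.4,0,0,0,0, 4.7,0,0,0,0, 5.2,0,0,0,0, 6,0,0,0,0, 6.5,0,0,0,0, 6.5,0,0,0,0, 6.5,0,0,0,0]'
python3 -m crank '[6.5,0,0,-0.5,0, 6.5,0,0,-1.5,0, 6.5,0,0,-2.5,0, 6.5,0,0,-3,0, 6.5,0,0,-3,0, 6.5,0,0,-3,0, 6.5,0,0,-3,0, 6.5,0,0,-2,0]'
python3 -m crank '[6.5,2,0,0,0, 6.5,3,0,0,0, 6.5,3,0,0,0, 6.5,3,0,0,0, 6.5,3,0,0,0, 6.5,2,0,0,0, 6.5,0,0,0,0, 6.5,0,0,0,0]'
python3 - <<'E'
from h import *
p=optics.get_image("side"); save(p,"s8")
t=optics.get_image("top")
for q,z in(("spice_jar",.084),("cover",.025)):
    print(q,[(round(s,2),np.round(onz(t,u,v,z),3)) for s,u,v in find(t,q,2)])
E
```

```text
time_s: 21.23
position: [0.459, -0.2544, 0.0437]
tool_rot: [[0.546, 0.838, 0.0], [0.838, -0.546, -0.0], [-0.0, 0.0, -1.0]]
ft_force: [0.7, -0.4, -0.5]
grip_width: 0.065
gripper_force: 0.0
time_s: 21.9
position: [0.4592, -0.2546, 0.2322]
tool_rot: [[0.546, 0.838, 0.003], [0.838, -0.546, -0.002], [-0.001, 0.004, -1.0]]
ft_force: [0.3, 0.5, 0.2]
grip_width: 0.0648
gripper_force: 0.0
time_s: 22.57
position: [0.5464, -0.1197, 0.2289]
tool_rot: [[0.544, 0.839, -0.0], [0.839, -0.544, -0.0], [-0.0, -0.0, -1.0]]
ft_force: [0.7, -0.7, -0.3]
grip_width: 0.0653
gripper_force: 0.0
spice_jar [(0.89, array([ 0.459, -0.253,  0.084]))]
cover [(0.68, array([0.52 , 0.284, 0.025]))]
```

View pics/s8.png

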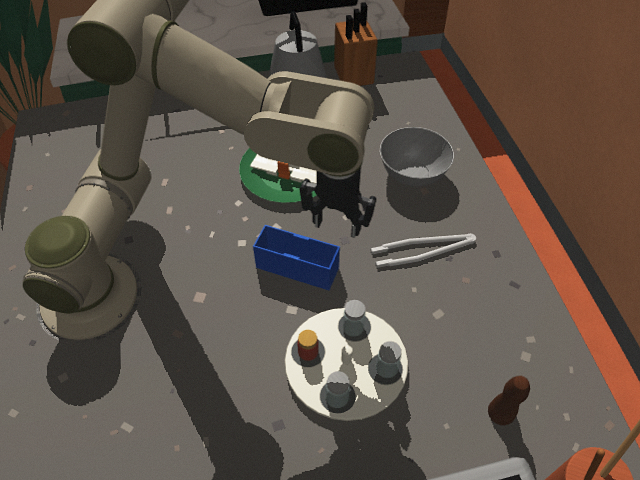

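The red jar stands upright on the empty disc at (308,348), the other three jars are upright, and the cover is on the plate. Handing in.

```bash
python3 -c "
from rig import env
print(env.close_job())"
```

```text
the job is handed in; nothing more can be done
None
```

The job is handed in, with no verdict returned: the last pictures show the cover flat in the middle of the plate, the red jar upright on the empty disc, and all the other jars standing, after about 23 s of the 58 s allowed.

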